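# Prop open the lid of the wide cellar case

## Task

Two wooden cases stand open on the cellar table, each with its lid leaning back and its brass stay folded down inside. Prop the lid of the wider case: flip its stay fully upright, then bring its lid forward so that it comes to rest on the tip of the stay. Leave the stay and the lid of the narrower case alone.

Things in the scene. Friction and masses are not known exactly. Their poses are not given: they have to be found in the camera images.
- wide: The wider of two open wooden cases, fixed on the table: 180 mm deep (its x), 300 wide (its y), 105 high. Origin: centre of its underside, z up. The lid's hinge line runs along the +x wall's top, at x = +90, z = 105; the stay's pivot is at x = 0, y = +125, z = 90. The fittings inside are under 50 mm high. The cases' places (also swapped) and yaws vary.
- wide_lid (a joint): Angle of its lid, a wooden panel 12 mm thick, 300 wide, 185 from hinge line to free edge, 0.45 kg; its underside lies in the plane through the hinge line. 0 shut, 1.57 upright, 1.87 leaning back on its stop. Starts at 1.62 to 1.80, held by hinge friction; below about 1.2 it sinks slowly shut (damped hinge, under 1 rad/s). On the upright stay it rests at about 0.94.
- wide_stay (a joint): Angle of its stay, a straight brass bar 10 mm wide (along the case's x), 8 high, rounded tip 135 from its pivot, 60 g. 0 folded: level, just below the rim, pointing from its pivot to the case's -y, with 40 mm free below it. It swings up about the case's x axis: 1.57 upright, 1.66 at its stop. It turns easily and stays put above about 1.1; lower it falls back.
- narrow_lid (a joint): Angle of the lid of the other, narrower case (180 mm deep, 190 wide, 105 high, otherwise alike): 0 shut, 1.57 upright. It starts at 1.62 to 1.80 and is to be left there.
- narrow_stay (a joint): Angle of the narrower case's own stay (110 mm long): 0 folded, as at the start; to be left there.

How it is judged:
By the outcome, as a careful person would: the job done as asked, in the order asked, and still so for the second after the job is handed in, with the robot touching nothing.
It also fails if it takes over 58 s, if anything falls off the work surface, if the arm or the gripper's body presses on something with over 40 N, if the wrist force passes 120 N, or if a joint passes its speed limit or range.

## Robot

A 6-joint arm with a two-finger parallel gripper is mounted at the origin on the work surface. World frame = base frame: x ahead of the robot, y to its left, z up, the work surface at z = 0. Lengths are in m, angles in rad, forces in N, time in s.
With the tool pointing down it reaches from about 0.4 to 0.925 m from the base axis. Payload 12.5 kg.
Tool frame: the origin (TCP) lies at the very end of the fingers, on their centre line; the grasp point (between the pads) lies 19 mm behind it (manip.tcp_to_grasp is the distance from the TCP to the grasp point, in m); z points along the fingers, y is the line along which they close (so a half turn about z gives the same grasp; the last joint's range is limited). The gripper opens to 95 mm and grips with 3 to 60 N. Pads are 20 mm wide; open, the fingers measure 119 mm over their backs; the gripper's body (75 mm by 180 mm) begins 59 mm behind the grasp point.
Start: joints at [1.176, 0.491, 1.559, -0, 1.092, -0.106], TCP at [0.178, 0.599, 0.187] pointing down, gripper open.
Joint ranges: [-3.1, 3.1], [-0.84, 2.19], [0.05, 2.79], [-1.13, 4.28], [0.06, 2.93], [-2.69, 2.69]. Speed limits (rad/s): [2.22, 2.22, 2.79, 3.14, 3.14, 3.14].

## Interface

Orientations are given as a unit quaternion [x, y, z, w].
In Python, from plant import monitor, vision, order, manip gives the robot as it stands. The module is installed in compiled form; this text tells all that it offers.
- The arm moves only by the shell command python3 -m crank 'ROWS' [FORCE]. ROWS is JSON, a list of rows, each a list of 3 entries, a list of its own where there are three numbers: the shift along the tool's x, y, z in m, then the turn about the tool's z in degrees, then the closure in counts, from 0 (fully open) to 255 (shut). A call has 1 to 12 rows; each row shifts and turns the commanded pose from where the row before left it, along the tool's axes as they then stand; what a row does not reach is not made up. A row lasts 1/8 s, in which the tool goes at most 62.5 mm and 10.7 degrees, less where a joint would pass 70% of its speed; a pose out of reach is approached as far as the arm can. A call is refused whole if a number of a shift passes 0.0625 or a number of a turn 10.7, either way. A call with a gripper value outside its range is refused whole. The fingers move at their own pace and stop on an object; FORCE is the grip in N (left out, the last holds). Time passes only in rows, so rows that do not move let the fingers close. It gives the time, the measured TCP pose, the force, the opening and the grip force at its end, in the units of the state.
- monitor.sense(): the state, without advancing time (a new reading comes with each control period).
- vision.read_camera(name): name is "side" or "top" or "wrist"; returns a dict with "img" (420x560x3 uint8, blue, green, red), "range_z" (420x560 float32, m along the optical axis (not along the pixel's ray), 0 where there is no reading), "mtx" (3x3 intrinsics, pixels), "world_from_camera" (4x4, takes a point from camera to world coordinates). Camera axes: x right, y down, z forward; pixel columns grow to the right and rows downward; lengths in m; the calibration is good to about 2 mm. A picture is of the moment at which its call begins.
- order.close_job(): hands the job in; it is judged then, once.
Trained networks look in a picture, given as the dict that the camera call returned (one of the last four; its "shot" number tells which), for a name from the list of things; names that differ only in an ending like _2 or _b are one class to them, and where a whole thing is asked for, a point or a joint stands for the part that bears it (a point fixed in the world has none). Each returns a list of dicts, best first, with "confidence" (0 to 1); they miss things now and then, are a little off and sometimes report something else, mostly with a low value. They report only what shows in the picture. A call takes as long as a camera call.
- vision.outline_of(picture, name): "pixels" (420x560 bool, what is visible of it) and "rect" ([left, top, width, height] in pixels, round what is visible of it).
The state is a dict: "time_s": time; "joints": joint angles; "qd": joint speeds; "tau": joint torques, N m; "position": TCP position; "orientation": TCP orientation; "force": force on the tool from outside, world axes, zero at the start; "torque": the same for the moment, N m; "grip_width": opening from 0.0 (shut) to 1.0 (fully open); "grasp_force": force on a finger pad.
Only numpy, scipy, OpenCV 4.12 (cv2) and the standard library are available. Lean on these libraries where they do the work, as an engineer would, in place of code of your own. Each camera call takes 0.05 s, during which the arm holds its last target. There are 200 camera calls.

## Working session

There is one attempt and no reset: what is moved stays moved. The work goes in short steps, Python scripts to look and compute and a shell command to move; the robot and the scene stay as the last step left them, time stands still between calls to the robot, and variables do not carry over. Pictures are saved under pics/ and viewed, at most 10 in all, crops included, and the job is handed in when it is done.

```bash
mkdir -p pics
cat > h.py <<'E'
import numpy as np, cv2
from plant import monitor, vision, order, manip
def cloud(p):
    z=p["range_z"].astype(float);v,u=np.mgrid[:z.shape[0],:z.shape[1]];K=p["mtx"]
    c=np.stack([(u-K[0,2])/K[0,0]*z,(v-K[1,2])/K[1,1]*z,z],-1)
    T=np.array(p["world_from_camera"]);w=c@T[:3,:3].T+T[:3,3];w[z<=0]=np.nan
    return w
E
python3 - <<'E'
from h import *
s=monitor.sense();print(s["time_s"],s["position"],s["orientation"],s["force"])
ims=[]
for n in("top","side"):
    p=vision.read_camera(n);w=cloud(p)
    np.savez(n+".npz",w=w,img=p["img"]);ims.append(p["img"])
    print(n,np.round(p["world_from_camera"],3).tolist(),p["mtx"][0,0])
    for k in("wide","wide_lid","wide_stay","narrow","narrow_stay"):
        for r in vision.outline_of(p,k)[:2]:
            m=r["pixels"];q=w[m];q=q[~np.isnan(q[:,0])]
            print(k,round(r["confidence"],2),r["rect"],np.round(np.median(q,0),3) if len(q) else None, np.round(np.percentile(q,[2,98],axis=0),3).tolist() if len(q) else None)
            np.save(f"m_{n}_{k}.npy",m) 
    cv2.imwrite(f"pics/{n}1.png",p["img"])
E
```

```text
0.0 [0.17785793 0.59887817 0.18615498] [ 1.43869135e-01  9.89596566e-01 -5.37668958e-04 -1.37298669e-04] [-0.0202996   1.63301673 -0.30812714]
top [[0.003, -0.987, 0.158, 0.378], [-1.0, -0.006, -0.017, -0.055], [0.018, -0.158, -0.987, 1.044], [0.0, 0.0, 0.0, 1.0]] 439.7195470871936
wide 0.86 [54.7, 127.6, 197.7, 125.8] [0.562 0.154 0.043] [[0.432, -0.007, 0.004], [0.677, 0.294, 0.284]]
wide_lid 0.84 [57.5, 209.6, 177.6, 43.6] [0.46  0.158 0.25 ] [[0.425, 0.015, 0.115], [0.501, 0.3, 0.285]]
wide_lid 0.58 [173.2, 179.1, 58.0, 12.7] [0.569 0.085 0.093] [[0.557, 0.021, 0.06], [0.582, 0.145, 0.096]]
wide_stay 0.68 [170.3, 177.0, 63.8, 19.6] [0.569 0.076 0.092] [[0.556, 0.019, 0.007], [0.584, 0.146, 0.096]]Traceback (most recent call last):
  File "<stdin>", line 9, in <module>
ValueError: it knows: narrow_lid, narrow_stay, wide, wide_lid, wide_stay
```

Run:
```python
from h import *
for n in("top","side"):
    p=vision.read_camera(n);w=cloud(p)
    print(n,np.round(p["world_from_camera"],3).tolist())
    for k in("wide","wide_lid","wide_stay","narrow_lid","narrow_stay"):
        for r in vision.outline_of(p,k)[:1]:
            m=r["pixels"];q=w[m];q=q[~np.isnan(q[:,0])]
            print(k,round(r["confidence"],2),r["rect"],np.round(np.median(q,0),3).tolist())
            if k=="wide_lid":
                c=q.mean(0);U,S,V=np.linalg.svd(q-c,full_matrices=False);print("lid",c,V[0],V[2],np.round(q[q[:,2].argmax()],3))
            if k=="wide_stay":
                t=q[abs(q[:,2]-.093)<.008];c=np.median(t,0);U,S,V=np.linalg.svd(t-t.mean(0),full_matrices=False);d=V[0];print("stay",t.mean(0),d,np.percentile((t-t.mean(0))@d,[1,99]))
            np.save(f"m_{n}_{k}.npy",m)
    np.savez(n+".npz",w=w); cv2.imwrite(f"pics/{n}1.png",p["img"])
    if n=="top":
        r=w[(abs(w[...,2]-.105)<.005)&(w[...,0]<.75)]
        print(len(r)); np.save("rim.npy",r)
        m=np.uint8((abs(w[...,2]-.105)<.004))
        nn,l,st,_=cv2.connectedComponentsWithStats(m,connectivity=8)
        for i in range(1,nn):
            if st[i,4]>80:
                q=w[l==i][:,:2];print(st[i],cv2.minAreaRect(np.float32(q)*1000))
```

```text
top [[0.003, -0.987, 0.158, 0.378], [-1.0, -0.006, -0.017, -0.055], [0.018, -0.158, -0.987, 1.044], [0.0, 0.0, 0.0, 1.0]]
wide 0.96 [55.1, 131.0, 199.3, 120.6] [0.562, 0.153, 0.044]
wide_lid 0.67 [55.9, 211.8, 183.4, 42.9] [0.46, 0.156, 0.251]
lid [0.45996018 0.15720216 0.23213769] [0.16025236 0.98699402 0.01272772] [-0.95756487  0.15857768 -0.24067123] [0.437 0.101 0.287]
wide_stay 0.72 [173.6, 175.9, 58.9, 19.2] [0.569, 0.078, 0.092]
stay [0.56863733 0.08059797 0.09222301] [-1.62487987e-01 -9.86710194e-01  8.04124843e-04] [-0.06786238  0.06476472]
narrow_lid 0.72 [273.9, 233.2, 103.9, 42.4] [0.419, -0.164, 0.281]
narrow_stay 0.5 [314.4, 198.4, 45.4, 17.9] [0.526, -0.217, 0.092]
3797
[ 20  11  10  39 143] ((926.5830688476562, 497.6789245605469), (93.20484161376953, 10.741454124450684), 0.12630535662174225)
[ 58  12   9  39 157] ((925.3842163085938, 412.29669189453125), (96.38719177246094, 11.529630661010742), 1.5220836400985718)
[ 96  13   7  38 121] ((925.5818481445312, 327.012451171875), (9.255648612976074, 95.55744934082031), 88.91166687011719)
[171  14   6  38 110] ((925.3112792
[... 1289 characters left out ...]
3.64927673339844)
side [[0.983, -0.111, 0.146, 0.374], [-0.183, -0.665, 0.724, -0.779], [0.016, -0.739, -0.674, 0.761], [0.0, 0.0, 0.0, 1.0]]
wide 0.59 [219.4, 28.8, 122.9, 186.1] [0.557, 0.152, 0.073]
wide_lid 0.69 [216.8, 26.5, 38.7, 135.1] [0.459, 0.141, 0.235]
lid [0.45836294 0.14794148 0.22039121] [-0.17929329 -0.94326048  0.27948807] [-0.97272088  0.12746348 -0.19382245] [ 0.437 -0.073  0.289]
wide_stay 0.49 [290.7, 139.7, 5.3, 37.9] [0.567, 0.082, 0.094]
stay [0.56631711 0.08112514 0.0941861 ] [-0.16294767 -0.98662616  0.00410813] [-0.06535107  0.06470867]
narrow_lid 0.73 [208.3, 126.2, 50.0, 162.8] [0.417, -0.19, 0.22]
narrow_stay 0.57 [298.6, 238.5, 12.0, 48.1] [0.525, -0.21, 0.094]
```

View pics/top1.png

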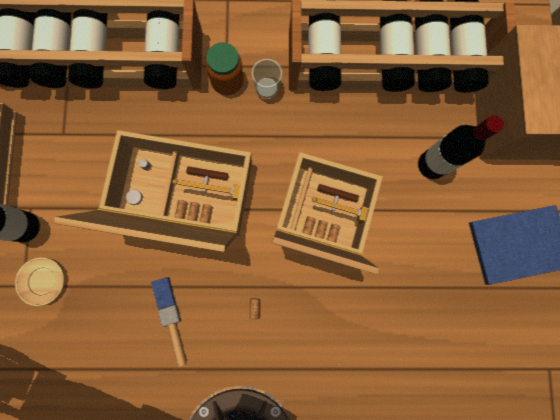

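View pics/side1.png

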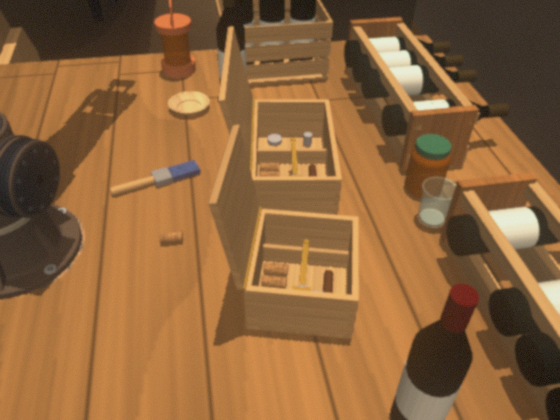

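The top view shows the wide case at left, with its lid along about (60..230, 230) and its stay from the pivot near (237,190) to the tip near (175,182). The narrow case is at (330,205). The side view agrees: both lids lean toward the robot. Next I raise the tool and turn it to line up with the case.

```bash
python3 -m crank '[[[0,0,-0.05],5,120],[[0,0,-0.05],10,120],[[0,0,-0.05],10,120],[[0,0,-0.02],10,120],[[0,0,0],10,120],[[0,0,0],10,120],[[0,0,0],10,120],[[0,0,0],10,120],[[0,0,0],7.8,120],[[0,0,0],0,120]]' 5
```

```text
time_s: 2.05
position: [0.178, 0.5991, 0.3567]
orientation: [0.762, 0.648, 0.0, -0.0]
force: [-0.2, 0.5, 0.3]
grip_width: 0.53
grasp_force: 0.0
```

```bash
python3 -m crank '[[[-0.033,0.039,0],0,120],[[-0.033,0.039,0],0,120],[[-0.033,0.039,0],0,120],[[-0.033,0.039,0],0,120],[[-0.033,0.039,0],0,120],[[-0.033,0.039,0],0,120],[[-0.033,0.039,0],0,120],[[-0.033,0.039,0],0,120],[[-0.033,0.039,0],0,120],[[-0.033,0.039,0],0,120],[[-0.033,0.039,0],0,120],[[-0.033,0.039,0],0,120]]'
python3 - <<'E'
from h import *
p=vision.read_camera("wrist");w=cloud(p);cv2.imwrite("pics/w1.png",p["img"])
for r in vision.outline_of(p,"wide_stay")[:2]:
    q=w[r["pixels"]];q=q[~np.isnan(q[:,0])];t=q[abs(q[:,2]-.093)<.008]
    if len(t)<9: continue
    U,S,V=np.linalg.svd(t-t.mean(0),full_matrices=False);print(r["confidence"],r["rect"],t.mean(0),V[0],np.percentile((t-t.mean(0))@V[0],[1,99]))
print(monitor.sense()["position"])
E
```

```text
time_s: 3.55
position: [0.5764, 0.1309, 0.3569]
orientation: [0.761, 0.649, 0.0, 0.0]
force: [0.2, 0.8, 0.3]
grip_width: 0.531
grasp_force: 0.0
0.8 [272.7, 158.5, 8.4, 99.0] [0.56810859 0.08138117 0.09328137] [-0.16739206 -0.98588915 -0.0015729 ] [-0.06867413  0.06228527]
[0.57772187 0.12893499 0.35577587]
```

View pics/w1.png

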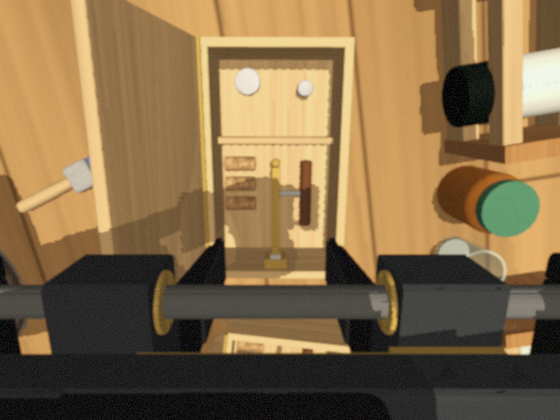

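The wrist view shows the stay at column 276, rows 158 (tip) to 258 (pivot), centred between the fingers, so I go down and grip it.

```bash
python3 -m crank '[[[0,0,0.05],0,120],[[0,0,0.05],0,120],[[0,0,0.05],0,120],[[0,0,0.05],0,120],[[0,0,0.04],0,120],[[0,0,0.025],0,120],[[0,0,0.015],0,120],[[0,0,0],0,120],[[0,0,0],0,230],[[0,0,0],0,255],[[0,0,0],0,255],[[0,0,0],0,255]]' 8
```

```text
time_s: 5.15
position: [0.5756, 0.1324, 0.077]
orientation: [0.762, 0.647, 0.0, 0.0]
force: [-0.7, -0.3, -1.1]
grip_width: 0.167
grasp_force: 0.0
```

```bash
python3 -m crank '[[[0,0,0],0,255],[[0,0,0],0,255],[[0,0,0],0,255]]' 8
```

```text
time_s: 5.52
position: [0.5754, 0.1324, 0.0767]
orientation: [0.762, 0.647, 0.0, -0.0]
force: [0.2, -0.1, -0.5]
grip_width: 0.006
grasp_force: 0.0
```

Run:
```python
from h import *
p=vision.read_camera("wrist");w=cloud(p);cv2.imwrite("pics/w2.png",p["img"])
print(manip.tcp_to_grasp)
for n in("wrist","side","top"):
  p=vision.read_camera(n);w=cloud(p)
  if n=="side": cv2.imwrite("pics/s2.png",cv2.resize(p["img"][60:240,180:400],None,fx=3,fy=3))
  for r in vision.outline_of(p,"wide_stay")[:2]:
    q=w[r["pixels"]];q=q[~np.isnan(q[:,0])]
    if len(q)>5: print(n,r["confidence"],r["rect"],np.percentile(q,[2,50,98],axis=0).round(3).tolist())
```

```text
0.0188
wrist 0.81 [270.8, 216.0, 19.9, 136.2] [[0.564, 0.074, 0.089], [0.578, 0.145, 0.094], [0.584, 0.151, 0.096]]
side 0.66 [288.9, 141.6, 6.9, 36.2] [[0.555, 0.02, 0.089], [0.565, 0.075, 0.094], [0.578, 0.132, 0.097]]
top 0.73 [188.5, 182.7, 42.6, 10.5] [[0.555, 0.019, 0.052], [0.566, 0.065, 0.092], [0.578, 0.112, 0.096]]
```

View pics/s2.png

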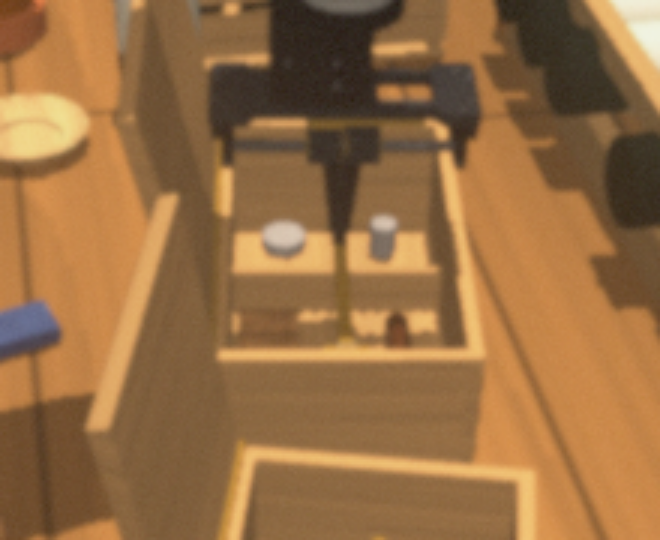

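View pics/w2.png

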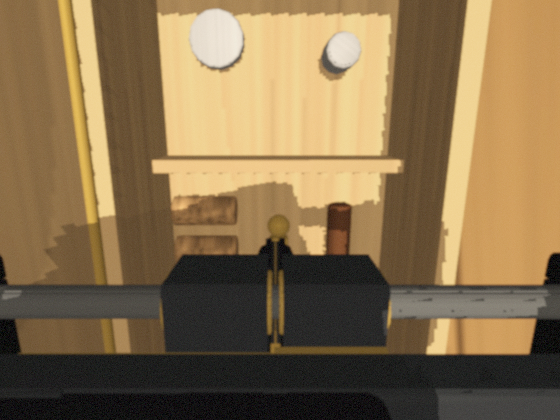

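The stay is still level and lined up with the fingers, at column 278 in the wrist view, but the fingers closed without holding it. I'll open, go 11 mm lower and grip again.

```bash
python3 -m crank '[[[0,0,-0.02],0,160],[[0,0,0],0,160],[[0,0,0],0,160],[[0,0,0.02],0,160],[[0,0,0.011],0,160],[[0,0,0],0,160],[[0,0,0],0,200],[[0,0,0],0,220]]' 15
python3 -m crank '[[[0,0,0],0,240],[[0,0,0],0,255],[[0,0,0],0,255],[[0,0,0],0,255],[[0,0,0],0,255]]' 15
python3 - <<'E'
from h import *
p=vision.read_camera("side");w=cloud(p)
# column profile of gripper in case frame near fingers
c=np.array([.5785,.141]);ex=np.array([-.987,.163]);ey=np.array([-.163,-.987])
d=w[...,:2]-c;X=d@ex;Y=d@ey
m=(abs(X)<.03)&(abs(Y-.009)<.025)&(w[...,2]>.06)
for z in np.arange(.06,.17,.01):
    k=m&(abs(w[...,2]-z)<.005)
    if k.any(): print(round(z,3),k.sum(),X[k].min().round(4),X[k].max().round(4),Y[k].min().round(4),Y[k].max().round(4))
E
```

```text
time_s: 6.88
position: [0.5757, 0.1325, 0.0662]
orientation: [0.762, 0.647, 0.0, 0.0]
force: [0.3, 0.1, -1.0]
grip_width: 0.216
grasp_force: 0.0
time_s: 7.5
position: [0.5761, 0.1323, 0.0663]
orientation: [0.762, 0.647, 0.001, 0.001]
force: [2.6, -2.4, 6.2]
grip_width: 0.005
grasp_force: 3.4
0.09 21 -0.0024 0.0068 0.0093 0.0339
0.1 19 -0.0017 0.0071 0.0162 0.0325
0.11 26 -0.0036 0.0115 0.0175 0.026
0.12 36 -0.0054 0.0118 0.0112 0.0244
0.13 33 -0.0052 0.012 0.0095 0.0253
0.14 41 -0.0069 0.0143 0.018 0.0245
0.15 49 -0.0084 0.0146 0.0026 0.0261
0.16 37 -0.0084 0.0147 0.0063 0.026
0.17 2 0.0016 0.0017 -0.0023 -0.0011
```

```bash
python3 -m crank '[[[0,0,0],0,255],[[0,0,-0.005],0,255],[[0,0,-0.005],0,255],[[-0.001,0,-0.01],0,255],[[-0.001,0,-0.01],0,255],[[0,0,0],0,255]]' 15
python3 - <<'E'
from h import *
for n in("wrist","side","top"):
  p=vision.read_camera(n);w=cloud(p)
  if n=="wrist": cv2.imwrite("pics/w3.png",p["img"])
  for r in vision.outline_of(p,"wide_stay")[:2]:
    q=w[r["pixels"]];q=q[~np.isnan(q[:,0])]
    if len(q)>5: print(n,r["confidence"],r["rect"],np.percentile(q,[2,50,98],axis=0).round(3).tolist())
E
```

```text
time_s: 8.3
position: [0.5756, 0.1304, 0.0968]
orientation: [0.762, 0.647, 0.001, 0.0]
force: [0.2, 0.5, 0.1]
grip_width: 0.004
grasp_force: 0.0
wrist 0.56 [269.9, 203.6, 20.5, 147.1] [[0.562, 0.059, 0.087], [0.578, 0.14, 0.093], [0.584, 0.151, 0.096]]
top 0.6 [187.0, 180.0, 46.9, 13.7] [[0.555, 0.018, 0.007], [0.567, 0.068, 0.092], [0.593, 0.115, 0.096]]
```

View pics/w3.png

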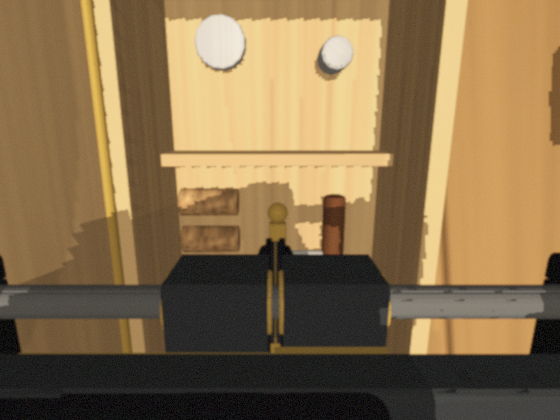

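The wrist view shows the stay still level (tip at (278,212)), with the fingers above it. I'll re-grip with the grasp point exactly at bar height, closing in small steps to see where contact starts.

```bash
python3 -m crank '[[[0,0,0],0,180],[[0.001,0.001,0],0,180],[[0,0,0],0,180],[[0,0,0.015],0,180],[[0,0,0.01],0,180],[[0,0,0],0,215],[[0,0,0],0,215],[[0,0,0],0,215]]' 4
for i in 1; do python3 -m crank '[[[0,0,0],0,222],[[0,0,0],0,222]]'; python3 -m crank '[[[0,0,0],0,228],[[0,0,0],0,228]]';python3 -m crank '[[[0,0,0],0,234],[[0,0,0],0,234]]'; python3 -m crank '[[[0,0,0],0,240],[[0,0,0],0,240]]'; done
```

```text
time_s: 9.6
position: [0.5765, 0.1313, 0.071]
orientation: [0.762, 0.647, 0.0, 0.0]
force: [0.1, -0.5, 0.0]
grip_width: 0.16
grasp_force: 0.0
time_s: 9.85
position: [0.5763, 0.1313, 0.0709]
orientation: [0.762, 0.647, 0.0, 0.0]
force: [-0.5, 0.3, -0.8]
grip_width: 0.131
grasp_force: 0.0
time_s: 10.1
position: [0.5763, 0.1313, 0.0707]
orientation: [0.762, 0.647, 0.0, -0.0]
force: [-0.2, 0.0, -0.5]
grip_width: 0.105
grasp_force: 0.0
time_s: 10.35
position: [0.5763, 0.1312, 0.0707]
orientation: [0.762, 0.647, 0.0, -0.0]
force: [-0.4, -0.6, -0.1]
grip_width: 0.083
grasp_force: 0.0
time_s: 10.6
position: [0.5763, 0.1312, 0.0707]
orientation: [0.762, 0.647, 0.0, -0.0]
force: [-0.7, 0.1, 0.3]
grip_width: 0.062
grasp_force: 0.0
```

```bash
python3 -m crank '[[[0,0,0],0,247],[[0,0,0],0,247]]'; python3 -m crank '[[[0,0,0],0,255],[[0,0,0],0,255]]';python3 -m crank '[[[0,0,0],0,255],[[0,0,0],0,255]]'
python3 - <<'E'
from h import *
for n in("wrist","side","top"):
  p=vision.read_camera(n);w=cloud(p)
  if n=="side": a=cv2.resize(p["img"][100:200,250:350],None,fx=5,fy=5,interpolation=cv2.INTER_CUBIC)
  for r in vision.outline_of(p,"wide_stay")[:1]:
    q=w[r["pixels"]];q=q[~np.isnan(q[:,0])]
    if len(q)>5: print(n,r["confidence"],np.percentile(q,[2,50,98],axis=0).round(3).tolist())
  if n=="wrist": b=cv2.resize(p["img"][180:380,180:380],None,fx=2.5,fy=2.5)
  # where do TCP, tip and bar point project
  T=np.linalg.inv(np.array(p["world_from_camera"]));s=monitor.sense()["position"]
  for q in(s,np.array(s)+[0,0,.019],[.5767,.132,.09]):
    c=T[:3,:3]@np.array(q)+T[:3,3];u=p["mtx"]@c;print(n,np.round(u[:2]/u[2],1),c[2].round(3), p["range_z"][int(u[1]/u[2]),int(u[0]/u[2])] if n!="wrist" or u[1]/u[2]<419 else None)
cv2.imwrite("pics/c4.png",cv2.resize(np.hstack([a[:500,:400],b[:500,:400]]),None,fx=1,fy=1))
E
```

```text
time_s: 10.85
position: [0.5763, 0.1313, 0.0707]
orientation: [0.762, 0.647, 0.0, -0.0]
force: [-0.5, 0.5, 0.9]
grip_width: 0.033
grasp_force: 0.0
time_s: 11.1
position: [0.5763, 0.1312, 0.0707]
orientation: [0.762, 0.647, 0.0, -0.0]
force: [0.4, -0.1, -0.3]
grip_width: 0.003
grasp_force: 0.0
time_s: 11.35
position: [0.5763, 0.1313, 0.0708]
orientation: [0.762, 0.647, 0.0, -0.0]
force: [-0.2, 0.4, -0.2]
grip_width: 0.004
grasp_force: 0.0
wrist 0.68 [[0.566, 0.078, 0.01], [0.578, 0.145, 0.093], [0.584, 0.151, 0.153]]
wrist [274.9 241.1] 0.208 0.17919552
wrist [274.9 252.9] 0.19 0.17667721
wrist [275.4 251.6] 0.189 0.17648837
side 0.69 [[0.555, 0.019, 0.01], [0.566, 0.078, 0.094], [0.593, 0.167, 0.097]]
side [293.3 151. ] 1.154 1.1199036
side [293.6 144. ] 1.141 1.1256891
side [293.7 143.6] 1.141 1.1256891
top 0.69 [[0.555, 0.019, 0.019], [0.566, 0.065, 0.093], [0.577, 0.109, 0.096]]
top [182.7 184.4] 0.989 0.6055617
top [181.2 182.7] 0.97 0.5997807
top [180.8 182.5] 0.97 0.5914335
```

View pics/c4.png

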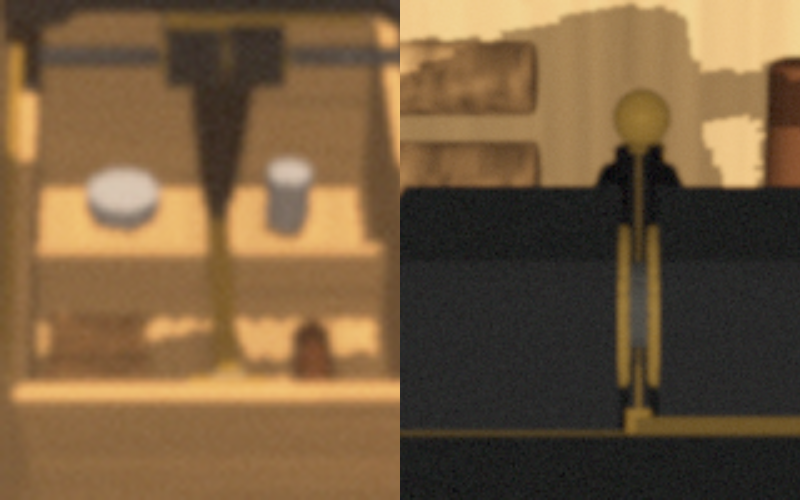

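The crop shows the stay running between the closed fingers (line at (638,170), tip ball at (640,118)) with no contact at this height. Contact only showed when the tool was lower, so I'll probe deeper with step-wise closing.

```bash
python3 -m crank '[[[0,0,0],0,200],[[0,0,0],0,200],[[0,0,0],0,200],[[0,0,0.009],0,200],[[0,0,0],0,222],[[0,0,0],0,222]]' 6
python3 -m crank '[[[0,0,0],0,232],[[0,0,0],0,232]]'; python3 -m crank '[[[0,0,0],0,240],[[0,0,0],0,240]]'; python3 -m crank '[[[0,0,0],0,248],[[0,0,0],0,248]]';python3 -m crank '[[[0,0,0],0,255],[[0,0,0],0,255]]'
```

```text
time_s: 12.4
position: [0.5762, 0.1312, 0.0615]
orientation: [0.762, 0.647, -0.0, -0.0]
force: [-0.3, 1.0, -0.2]
grip_width: 0.132
grasp_force: 0.0
time_s: 12.65
position: [0.5769, 0.1312, 0.062]
orientation: [0.762, 0.647, 0.001, 0.0]
force: [3.7, -1.9, -0.9]
grip_width: 0.102
grasp_force: 6.0
time_s: 12.9
position: [0.5768, 0.1312, 0.062]
orientation: [0.762, 0.647, 0.001, 0.0]
force: [4.0, -1.3, -0.4]
grip_width: 0.105
grasp_force: 6.0
time_s: 13.15
position: [0.5767, 0.1312, 0.0619]
orientation: [0.762, 0.647, 0.0, 0.0]
force: [4.4, -0.8, -0.6]
grip_width: 0.105
grasp_force: 6.0
time_s: 13.4
position: [0.5767, 0.1312, 0.0619]
orientation: [0.762, 0.647, 0.0, 0.0]
force: [4.2, -1.5, 0.1]
grip_width: 0.101
grasp_force: 6.0
```

Now it is gripped: the opening is 10 mm, matching the bar. I'll seat 4 mm deeper, grip at 10 N and start the arc.

```bash
python3 -m crank '[[[0,0.001,0],0,222],[[0,0,0.004],0,222],[[0,0,0],0,250],[[0,0,0],0,255],[[0,0,0],0,255],[[0,0,0],0,255]]' 10
python3 -m crank '[[[-0.0004,0,-0.01],0,255],[[-0.0013,0,-0.01],0,255],[[-0.0022,0,-0.0098],0,255],[[-0.003,0,-0.0096],0,255],[[-0.004,0,-0.0093],0,255],[[-0.0045,0,-0.0089],0,255],[[0,0,0],0,255]]'
python3 - <<'E'
from h import *
for n in("wrist","side","top"):
  p=vision.read_camera(n);w=cloud(p)
  for r in vision.outline_of(p,"wide_stay")[:1]:
    q=w[r["pixels"]];q=q[~np.isnan(q[:,0])]
    if len(q)>5: print(n,r["confidence"],np.percentile(q,[2,50,98],axis=0).round(3).tolist())
E
```

```text
time_s: 14.15
position: [0.577, 0.1311, 0.0576]
orientation: [0.762, 0.647, -0.0, -0.0]
force: [-0.8, -1.4, -1.1]
grip_width: 0.104
grasp_force: 10.0
time_s: 15.02
position: [0.5746, 0.1156, 0.116]
orientation: [0.763, 0.647, 0.0, 0.0]
force: [-3.5, 0.8, 0.3]
grip_width: 0.108
grasp_force: 10.1
wrist 0.83 [[0.559, 0.038, 0.106], [0.573, 0.113, 0.151], [0.581, 0.133, 0.161]]
side 0.78 [[0.555, 0.023, 0.097], [0.565, 0.073, 0.126], [0.576, 0.125, 0.158]]
top 0.68 [[0.555, 0.019, 0.093], [0.564, 0.057, 0.117], [0.573, 0.091, 0.136]]
```

Held and lifting, at about 30°. I continue to 90°.

```bash
python3 -m crank '[[[-0.0054,-0.0005,-0.0085],0,255],[[-0.0061,0,-0.008],0,255],[[-0.0068,0,-0.0074],0,255],[[-0.0074,0,-0.0068],0,255],[[-0.008,0,-0.0061],0,255],[[-0.0085,0,-0.0054],0,255],[[-0.0089,0,-0.0046],0,255],[[-0.0093,0,-0.0038],0,255],[[-0.0096,0,-0.003],0,255],[[-0.0098,0,-0.0022],0,255],[[-0.01,0,-0.0013],0,255],[[-0.01,0,-0.0004],0,255]]'
python3 -m crank '[[[-0.002,0,0],0,255],[[0,0,0],0,255]]'
cat > st.py <<'E'
from h import *
for n in("wrist","side","top"):
  p=vision.read_camera(n);w=cloud(p)
  for r in vision.outline_of(p,"wide_stay")[:1]:
    q=w[r["pixels"]];q=q[~np.isnan(q[:,0])];Y=(q[:,:2]-[.558,.0177])@[.163,.987]
    for a in np.arange(.09,.23,.02):
      k=abs(q[:,2]-a)<.01
      if k.sum()>2: print(n,round(a,2),k.sum(),"along",Y[k].mean().round(4))
E
python3 st.py
```

```text
time_s: 16.82
position: [0.5584, 0.0169, 0.1738]
orientation: [0.762, 0.647, 0.001, 0.001]
force: [-1.6, 1.4, 8.2]
grip_width: 0.102
grasp_force: 10.3
time_s: 17.08
position: [0.558, 0.0148, 0.1738]
orientation: [0.762, 0.647, 0.001, 0.001]
force: [0.0, 1.0, 9.0]
grip_width: 0.098
grasp_force: 10.2
wrist 0.09 103 along 0.0041
wrist 0.11 72 along 0.0013
wrist 0.13 71 along 0.0072
wrist 0.15 82 along 0.0086
wrist 0.17 118 along 0.0099
wrist 0.19 161 along 0.0113
wrist 0.21 202 along 0.0125
wrist 0.23 478 along 0.0102
```

```bash
python3 -m crank '[[[-0.003,0,-0.001],0,255],[[-0.003,0,0],0,255],[[-0.002,0,0],0,255],[[0,0,0],0,255]]'
python3 st.py | grep wrist
python3 -m crank '[[[0,0,0],0,222],[[0,0,0],0,200],[[0,0,0],0,190],[[0,0,-0.02],0,190],[[0,0,-0.04],0,190],[[0,0,-0.06],0,190],[[0,0,-0.06],0,190]]'
python3 st.py
```

```text
time_s: 17.88
position: [0.5566, 0.0073, 0.174]
orientation: [0.762, 0.647, 0.0, 0.0]
force: [1.2, 0.5, 4.0]
grip_width: 0.099
grasp_force: 10.3
wrist 0.09 112 along 0.0045
wrist 0.11 73 along 0.0046
wrist 0.13 78 along 0.0048
wrist 0.15 109 along 0.0049
wrist 0.17 145 along 0.0051
wrist 0.19 190 along 0.0052
wrist 0.21 235 along 0.0054
wrist 0.23 466 along 0.0027
time_s: 19.05
position: [0.556, 0.0076, 0.3555]
orientation: [0.762, 0.647, -0.0, -0.0]
force: [0.6, 0.6, -0.7]
grip_width: 0.252
grasp_force: 0.0
wrist 0.09 36 along 0.005
wrist 0.11 15 along 0.0048
wrist 0.13 14 along 0.0051
wrist 0.15 18 along 0.0054
wrist 0.17 16 along 0.0056
wrist 0.19 24 along 0.0058
wrist 0.21 15 along 0.0046
wrist 0.23 117 along 0.0026
side 0.11 36 along -0.0035
side 0.13 49 along -0.0031
side 0.15 40 along -0.0033
side 0.17 41 along -0.0029
side 0.19 54 along -0.0026
side 0.21 45 along -0.0022
side 0.23 16 along -0.0027
```

The stay is vertical within about 0.5° and holds by itself. Now I go over and behind the lid with the fingers shut.

```bash
python3 -m crank '[[[0.033,-0.037,0],0,255],[[0.033,-0.037,0],0,255],[[0.033,-0.037,0],0,255],[[0.033,-0.037,0],0,255],[[0.033,-0.037,0],0,255],[[0,0,0],0,255]]'
python3 - <<'E'
from h import *
s=monitor.sense();print(s["joints"])
c=np.array([.5785,.141]);ex=np.array([-.987,.163])
for n in("side","top"):
  p=vision.read_camera(n);w=cloud(p)
  for r in vision.outline_of(p,"wide_lid")[:1]:
    q=w[r["pixels"]];q=q[~np.isnan(q[:,0])];X=(q[:,:2]-c)@ex
    for a in(.13,.17,.21,.25,.28,.29):
      k=abs(q[:,2]-a)<.006
      if k.sum()>3: print(n,a,k.sum(),np.percentile(X[k],[5,50,95]).round(3))
E
```

```text
time_s: 20.1
position: [0.3987, 0.2021, 0.3528]
orientation: [0.761, 0.649, -0.001, -0.001]
force: [-0.2, -0.5, -0.6]
grip_width: 0.007
grasp_force: 0.0
[3.20914704e-01 8.53201639e-02 1.69798927e+00 3.48438886e-04
 1.36037983e+00 4.80285666e-01]
side 0.13 109 [0.096 0.098 0.099]
side 0.17 116 [0.105 0.106 0.108]
side 0.21 121 [0.114 0.115 0.117]
side 0.25 197 [0.122 0.124 0.132]
side 0.28 528 [0.129 0.135 0.142]
side 0.29 338 [0.131 0.135 0.141]
top 0.13 103 [0.094 0.095 0.096]
top 0.17 124 [0.103 0.104 0.105]
top 0.21 140 [0.111 0.113 0.114]
top 0.25 158 [0.12  0.121 0.123]
top 0.28 995 [0.127 0.133 0.139]
top 0.29 186 [0.129 0.132 0.137]
```

```bash
cat > lid.py <<'E'
from h import *
c=np.array([.5785,.141]);ex=np.array([-.987,.163]);ey=np.array([-.163,-.987])
s=monitor.sense();print("t",s["time_s"],"tcp case x",((s["position"][:2]-c)@ex).round(4),s["position"][2].round(4),np.round(s["force"],1))
for n in("side","top"):
  p=vision.read_camera(n);w=cloud(p)
  for nm in("wide_lid","narrow_lid"):
   for r in vision.outline_of(p,nm)[:1]:
    q=w[r["pixels"]];q=q[~np.isnan(q[:,0])]
    if nm=="wide_lid":
      X=(q[:,:2]-c)@ex;k=(q[:,2]>.115)&(abs((q[:,:2]-c)@ey)<.14)&(X>-.12)&(X<.16)
      a=np.arctan2(q[k,2]-.105,.09-X[k]);R=np.hypot(q[k,2]-.105,.09-X[k]);m=(R>.06)&(R<.175)
      print(n,nm,m.sum(),"angle pct",np.percentile(a[m],[10,50,90]).round(3))
    else: print(n,nm,np.median(q,0).round(3))
  for nm in ("wide_stay","narrow_stay"):
    for r in vision.outline_of(p,nm)[:1]:
      q=w[r["pixels"]];q=q[~np.isnan(q[:,0])]
      print(n,nm,round(r["confidence"],2),np.percentile(q,[5,50,95],axis=0).round(3).tolist())
E
python3 -m crank '[[[0,0,0.04],0,255],[[0,0,0.04],0,255],[[0,0,0.03],0,255],[[0,0,0.018],0,255],[[0,0.012,0],0,255],[[0,0.012,0],0,255],[[0,0.012,0],0,255],[[0,0.012,0],0,255],[[0,0.012,0],0,255],[[0,0.012,0],0,255]]' 10; python3 lid.py
```

```text
time_s: 21.55
position: [0.4726, 0.1887, 0.2259]
orientation: [0.762, 0.647, 0.0, 0.0]
force: [-1.4, 0.3, 0.9]
grip_width: 0.008
grasp_force: 0.9
t 21.55 tcp case x 0.1123 0.2259 [-1.4  0.3  0.9]
side wide_lid 304 angle pct [1.587 1.591 1.605]
side narrow_lid [0.556 0.015 0.168]
side wide_stay 0.57 [[0.551, 0.012, 0.011], [0.556, 0.015, 0.158], [0.597, 0.232, 0.221]]
side narrow_stay 0.7 [[0.51, -0.257, 0.093], [0.525, -0.212, 0.094], [0.54, -0.164, 0.096]]
top wide_lid 471 angle pct [1.635 1.661 1.723]
top narrow_lid [ 0.42  -0.162  0.282]
top wide_stay 0.58 [[0.553, 0.014, 0.099], [0.555, 0.017, 0.175], [0.561, 0.022, 0.223]]
top narrow_stay 0.68 [[0.511, -0.259, 0.01], [0.526, -0.216, 0.092], [0.543, -0.164, 0.095]]
```

The lid is swinging forward (about 1.6) and the push force is small, so I continue.

```bash
python3 -m crank '[[[0,0.01,0],0,255],[[0,0.01,0],0,255],[[0,0.01,0],0,255],[[0,0.01,0],0,255],[[0,0.01,0],0,255],[[0,0.008,0],0,255],[[0,0.006,0],0,255],[[0,0,0],0,255]]'; python3 lid.py
```

```text
time_s: 23.05
position: [0.5353, 0.1783, 0.2258]
orientation: [0.762, 0.647, 0.0, 0.0]
force: [0.2, 0.5, 0.6]
grip_width: 0.003
grasp_force: 0.0
t 23.05 tcp case x 0.0487 0.2258 [0.2 0.5 0.6]
side wide_lid 1312 angle pct [1.275 1.315 1.392]
side narrow_lid [ 0.417 -0.19   0.22 ]
side wide_stay 0.53 [[0.551, 0.013, 0.104], [0.556, 0.015, 0.169], [0.56, 0.02, 0.221]]
side narrow_stay 0.86 [[0.511, -0.256, 0.092], [0.524, -0.213, 0.094], [0.539, -0.166, 0.097]]
top wide_lid 2736 angle pct [1.253 1.28  1.34 ]
top narrow_lid [ 0.419 -0.16   0.283]
top wide_stay 0.64 [[0.553, 0.014, 0.181], [0.557, 0.018, 0.219], [0.563, 0.024, 0.224]]
top narrow_stay 0.61 [[0.511, -0.26, 0.089], [0.526, -0.213, 0.092], [0.541, -0.163, 0.095]]
```

```bash
python3 -m crank '[[[0,0.004,0],0,255],[[0,0.004,0],0,255],[[0,0,0],0,255],[[0,0,0],0,255],[[0,0,0],0,255],[[0,0,0],0,255],[[0,0,0],0,255],[[0,0,0],0,255],[[0,0,0],0,255],[[0,0,0],0,255]]'; python3 lid.py
```

```text
time_s: 24.8
position: [0.5428, 0.1771, 0.2259]
orientation: [0.762, 0.647, 0.0, -0.0]
force: [-0.2, -0.1, 0.2]
grip_width: 0.003
grasp_force: 0.0
t 24.8 tcp case x 0.0411 0.2259 [-0.2 -0.1  0.2]
side wide_lid 1859 angle pct [1.165 1.2   1.28 ]
side narrow_lid [ 0.417 -0.189  0.219]
side wide_stay 0.79 [[0.551, 0.012, 0.102], [0.556, 0.015, 0.167], [0.561, 0.02, 0.222]]
side narrow_stay 0.68 [[0.51, -0.256, 0.092], [0.525, -0.211, 0.094], [0.539, -0.165, 0.097]]
top wide_lid 3428 angle pct [1.108 1.135 1.194]
top narrow_stay 0.5 [[0.511, -0.26, 0.01], [0.528, -0.214, 0.092], [0.544, -0.163, 0.096]]
```

It is sinking free of the finger. I back off upward and wait.

```bash
python3 -m crank '[[[0,-0.03,-0.03],0,255],[[0,-0.03,-0.04],0,255],[[0,-0.03,-0.04],0,255],[[0,-0.02,-0.02],0,255],[[0,0,0],0,255],[[0,0,0],0,255],[[0,0,0],0,255],[[0,0,0],0,255],[[0,0,0],0,255],[[0,0,0],0,255],[[0,0,0],0,255],[[0,0,0],0,255]]'; python3 lid.py
python3 -m crank '[[[0,0,0],0,255],[[0,0,0],0,255],[[0,0,0],0,255],[[0,0,0],0,255],[[0,0,0],0,255],[[0,0,0],0,255],[[0,0,0],0,255],[[0,0,0],0,255],[[0,0,0],0,255],[[0,0,0],0,255],[[0,0,0],0,255],[[0,0,0],0,255]]'; python3 lid.py
python3 - <<'E'
from h import *
p=vision.read_camera("side");cv2.imwrite("pics/end.png",cv2.resize(p["img"][20:300,150:420],None,fx=2,fy=2))
E
```

```text
time_s: 26.8
position: [0.4342, 0.1949, 0.3559]
orientation: [0.762, 0.647, 0.0, -0.0]
force: [-0.3, 0.8, -0.8]
grip_width: 0.006
grasp_force: 0.0
t 26.8 tcp case x 0.1512 0.3559 [-0.3  0.8 -0.8]
side wide_lid 2538 angle pct [1.028 1.061 1.139]
side narrow_lid [ 0.417 -0.188  0.221]
side wide_stay 0.68 [[0.551, 0.012, 0.105], [0.556, 0.015, 0.159], [0.56, 0.018, 0.207]]
side narrow_stay 0.51 [[0.51, -0.257, 0.092], [0.524, -0.213, 0.094], [0.539, -0.166, 0.097]]
top wide_lid 5527 angle pct [1.005 1.03  1.091]
top narrow_lid [ 0.419 -0.166  0.281]
top narrow_stay 0.78 [[0.511, -0.259, 0.085], [0.526, -0.214, 0.092], [0.541, -0.166, 0.095]]
time_s: 28.8
position: [0.4342, 0.1949, 0.3558]
orientation: [0.762, 0.647, 0.0, -0.0]
force: [-0.4, 0.8, -0.3]
grip_width: 0.003
grasp_force: 0.0
t 28.8 tcp case x 0.1512 0.3558 [-0.4  0.8 -0.3]
side wide_lid 2542 angle pct [1.028 1.061 1.139]
side narrow_lid [ 0.417 -0.19   0.219]
side wide_stay 0.61 [[0.551, 0.012, 0.109], [0.556, 0.015, 0.16], [0.56, 0.018, 0.209]]
side narrow_stay 0.78 [[0.51, -0.256, 0.092], [0.524, -0.215, 0.095], [0.538, -0.165, 0.096]]
top wide_lid 5573 angle pct [1.005 1.03  1.092]
top narrow_lid [ 0.419 -0.161  0.283]
top narrow_stay 0.78 [[0.51, -0.262, 0.088], [0.522, -0.23, 0.093], [0.537, -0.182, 0.096]]
```

View pics/end.png

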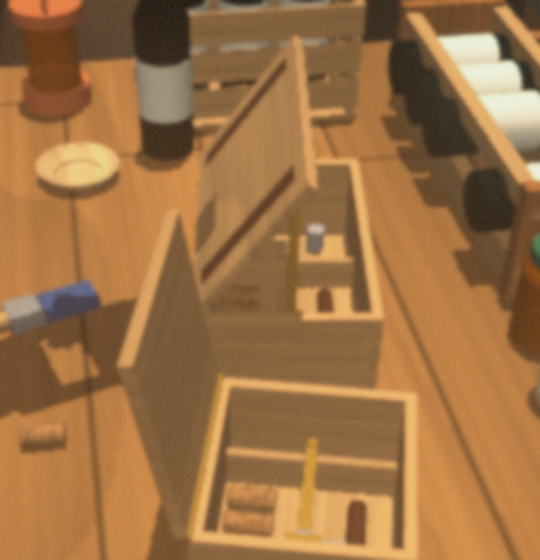

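The final view shows the wide lid resting on the upright stay, with the stay at (293,250) meeting the lid near (293,180). The lid has not moved for 2 s, and the narrow case's lid and stay (310,480) are as they were.

```bash
python3 -c "
from plant import order;print(order.close_job())"
```

```text
the job is handed in; nothing more can be done
None
```

The wider case's stay is upright and its lid rests steadily on the stay's tip; the narrower case's lid and stay were left as they were, and the job was handed in at about 29 s.

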